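# Feel out and seat the proud locating stud of a model carrier

## Task

One of the five brass locating studs on the model carrier has worked up out of its seat and stands slightly higher than the rest. Take the blue touch probe from its stand, touch the studs gently with its tip to find the high one, and press that stud down with the probe until it bottoms firmly in its seat, never pushing any stud harder than 25 N nor touching the studs with the fingers. Then put the probe back upright in its stand, collar down on the stand's top, and let go; leave the putty key, the pot and the stone die where they are.

Things in the scene. Friction and masses are not known exactly. Their poses are not given: they have to be found in the camera images.
- high_stud (a joint): How far the proud brass stud has been pushed down, in m: 0 = as found, 0.005 = home on its hard stop. Which of the five it is is not told; as found its top is at least 1.5 mm above every other stud's. It starts to slide at about 6 N (friction fit, stays where left); once home the force rises steeply: a stud at home yields some 0.02 mm per N.
- probe_grip (a point): Centre of the square blue handle of the touch probe: 16 x 16 mm across the flats, 56 mm tall, upright, flats along the point's x and y. The probe is 98 mm long and about 70 g; below the handle a steel collar (22 mm across, 5 mm thick, its underside 34 mm above the tip) and a steel rod 8 mm thick. z up.
- probe_tip (a point): The lower end of the probe's steel rod (8 mm rod, bluntly rounded), on its axis, 66 mm below the centre of the handle.
- stand_top (a point): Centre of the bore's mouth in the top of the grey probe stand (block 64 x 64 mm on a 72 mm black foot, top 45 mm above the mat level z = 0, fixed). The bore is 13.5 mm wide with a 3 mm chamfer and 40 mm deep; the parked probe hangs in it with its collar lying on the stand's top, so the tip is 34 mm below this point and the handle's centre 32 mm above it.
- rest_1 (a point): Nominal top centre of the centre locating stud (seen from the robot) on the fixed carrier plate (112 x 150 mm along this point's x and y, top face 34 mm above z = 0): a brass disc 18 mm across, its top when home 6 mm above the plate, 40 mm above z = 0. Studs are hand-fitted: each true home height differs from this by up to 2 mm either way, which is no fault.
- rest_2 (a point): Nominal top centre of the far left locating stud (seen from the robot) on the fixed carrier plate (112 x 150 mm along this point's x and y, top face 34 mm above z = 0): a brass disc 18 mm across, its top when home 6 mm above the plate, 40 mm above z = 0. Studs are hand-fitted: each true home height differs from this by up to 2 mm either way, which is no fault.
- rest_3 (a point): Nominal top centre of the far right locating stud (seen from the robot) on the fixed carrier plate (112 x 150 mm along this point's x and y, top face 34 mm above z = 0): a brass disc 18 mm across, its top when home 6 mm above the plate, 40 mm above z = 0. Studs are hand-fitted: each true home height differs from this by up to 2 mm either way, which is no fault.
- rest_4 (a point): Nominal top centre of the near left locating stud (seen from the robot) on the fixed carrier plate (112 x 150 mm along this point's x and y, top face 34 mm above z = 0): a brass disc 18 mm across, its top when home 6 mm above the plate, 40 mm above z = 0. Studs are hand-fitted: each true home height differs from this by up to 2 mm either way, which is no fault.
- rest_5 (a point): Nominal top centre of the near right locating stud (seen from the robot) on the fixed carrier plate (112 x 150 mm along this point's x and y, top face 34 mm above z = 0): a brass disc 18 mm across, its top when home 6 mm above the plate, 40 mm above z = 0. Studs are hand-fitted: each true home height differs from this by up to 2 mm either way, which is no fault.
- putty_key: Grey silicone putty key, 38 x 57 x 40 mm; bystander, origin under its centre.
- powder_pot: White pot with a tan lid, 61 mm across, 55 mm tall; bystander, origin under its centre.
- die: Small beige stone die of one tooth, 16 x 18 x 26 mm; bystander, origin under its centre.
Mind the look-alikes: they are no part of the job. What is meant by the part that bears probe_grip is not green or red, and is the larger of those in its own colour.

How it is judged:
On the way, in this order (a step that is already met when the one before it is completed fails the run):
1. the probe is drawn out of its stand (z of probe_tip in the frame of stand_top above 0.005 m), for 0.1 s.
2. the proud stud is pushed fully home with the probe's tip over the carrier (value of joint high_stud above 0.0044 m and horizontal distance between probe_tip and rest_1 below 0.08 m and height (world z) of probe_tip below 0.045 m), for 0.1 s.
At the end, for the whole second after the job is handed in: The proud stud is home (its joint above 4.4 mm of its 5 mm), and the probe stands released and upright (within 0.1 rad) in the stand's bore, its tip at least 31 mm below the stand's top and within 6 mm of the bore's axis (value of joint high_stud above 0.0044 m and horizontal distance between probe_tip and stand_top below 0.006 m and z of probe_tip in the frame of stand_top below -0.031 m and angle between probe_tip's own z axis and vertical below 0.1 rad); the robot touches nothing.
It fails at once if a locating stud is pushed with more than 25 N (contact force between any of bush_high, bush_b, bush_c, bush_d, bush_e and anything else above 25 N).
It fails at once if the fingers or the arm touch a locating stud (only the probe may) (contact force between any of the fingers, the arm and bush_high above 0.5 N or contact force between any of the fingers, the arm and bush_b above 0.5 N or contact force between any of the fingers, the arm and bush_c above 0.5 N or contact force between any of the fingers, the arm and bush_d above 0.5 N or contact force between any of the fingers, the arm and bush_e above 0.5 N).
It fails at once if a bystander (putty key, pot or die) is moved by more than 15 mm (distance of any of putty_key, powder_pot, die from where it was at the start of the episode above 0.015 m).
It also fails if it takes over 61 s, if anything falls off the work surface, if the arm or the gripper's body presses on something with over 40 N, if the wrist force passes 120 N, or if a joint passes its speed limit or range.

## Robot

A 6-joint arm with a two-finger parallel gripper is mounted at the origin on a cart in front of the work surface, level with it; the furniture and walls round the work are solid. World frame = base frame: x ahead of the robot, y to its left, z up, the work surface at z = 0. Lengths are in m, angles in rad, forces in N, time in s.
With the tool pointing down it reaches from about 0.375 to 0.975 m from the base axis. Payload 3.8 kg.
Tool frame: the origin (TCP) lies midway between the tips of the shut fingers; the grasp point (between the pads) lies 19 mm behind it; x points along the fingers, y is the direction in which the jaws open and shut, and the axes are right-handed (so a half turn about x gives the same grasp; the last joint's range is limited). The gripper opens to 85 mm and grips with 20 to 120 N. Pads are 22 mm wide; open, the fingers measure 114 mm over their backs; the gripper's body (76 mm by 85 mm) begins 54 mm behind the grasp point. The pads swing forward as they close: fully open they stand 13 mm farther back than shut.
Start: joints at [-1.168, 0.264, 1.604, -0, 1.274, -0.037], TCP at [0.287, -0.611, 0.204] pointing down, gripper open.
Joint ranges: [-2.63, 2.63], [-0.94, 2.18], [0.31, 2.57], [-1.31, 4.45], [0, 2.66], [-2.55, 2.55]. Speed limits (rad/s): [2.57, 2.57, 3.14, 3.14, 3.14, 3.14].

## Interface

Orientations are given as a rotation vector (axis times angle).
In Python, from workcell import read_state, read_camera, get_calibration, finish_job gives the robot as it stands. The module is installed in compiled form; this text tells all that it offers.
- The arm moves only by the shell command python3 -m creep 'ROWS' [FORCE]. ROWS is JSON, a list of rows, each a list of 3 entries, a list of its own where there are three numbers: the closure in counts, from 0 (fully open) to 255 (shut), then the shift along the world's x, y, z in mm, then the turn about the world's z in rad. In form: [[hand, [tx, ty, tz], spin], ...]. A call has exactly 8 rows; each row shifts and turns the commanded pose from where the row before left it; what a row does not reach is not made up. A row lasts 1/12 s, in which the tool goes at most 41.7 mm and 7.16 degrees, less where a joint would pass 70% of its speed; a pose out of reach is approached as far as the arm can. A call is refused whole if a number of a shift passes 41.7 or a number of a turn 0.125, either way. A call with a gripper value outside its range is refused whole. The fingers move at their own pace and stop on an object; FORCE is the grip in N (left out, the last holds). Time passes only in rows, so rows that do not move let the fingers close, or fill a call up. It gives the time, the measured TCP pose, the force and the opening at its end, in the units of the state.
- read_state(): the state, without advancing time (a new reading comes with each control period).
- read_camera(name): name is "side" or "top" or "wrist"; returns (picture, depth): 480x640x3 uint8, blue, green, red; 480x640 float32, m along the optical axis (not along the pixel's ray), 0 where there is no reading.
- get_calibration(name): a dict with "K" (3x3 intrinsics, pixels), "k1" (the pictures are not rectified: a ray, as slopes to the right and down, at radius r is drawn at 1 + k1 r^2 times it, then the intrinsics apply), "eye" and "orientation" of the camera in the world. Camera axes: x right, y down, z forward; pixel columns grow to the right and rows downward; lengths in m; the calibration is good to about 2 mm. A picture is of the moment at which its call begins: read the wrist's pose just before it. get_calibration takes no time and is no camera call; for the wrist camera it gives the pose at the moment of the call.
- finish_job(): hands the job in, once; it reports no verdict.
The state is a dict: "time": time; "q": joint angles; "joint_vel": joint speeds; "joint_torque": joint torques, N m; "tool_pos": TCP position; "tcp_rot": TCP orientation; "wrist_force": force on the tool from outside, world axes, zero at the start; "torque": the same for the moment, N m; "width": opening from 0.0 (shut) to 1.0 (fully open).
Only numpy, scipy, OpenCV 4.12 (cv2) and the standard library are available. Lean on these libraries where they do the work, as an engineer would, in place of code of your own. Each camera call takes 0.05 s, during which the arm holds its last target.

## Working session

There is one attempt and no reset: what is moved stays moved. The work goes in short steps, Python scripts to look and compute and a shell command to move; the robot and the scene stay as the last step left them, time stands still between calls to the robot, and variables do not carry over. Pictures are saved under pics/ and viewed, and the job is handed in when it is done.

```bash
mkdir -p pics; cat > h.py <<'E'
import numpy as np,cv2
from workcell import *
from scipy.spatial.transform import Rotation as R
def rot(o):
    o=np.array(o,float)
    return o if o.shape==(3,3) else R.from_rotvec(o).as_matrix()
def world(cal,u,v,d):
    K=np.array(cal['K']);k1=cal['k1']
    p=cv2.undistortPoints(np.array([[[u,v]]],float),K,np.array([k1,0,0,0.]))[0,0]
    return rot(cal['orientation'])@np.array([p[0]*d,p[1]*d,d])+np.array(cal['eye'])
def cloud(cal,D):
    K=np.array(cal['K']);h,w=D.shape
    uu,vv=np.meshgrid(np.arange(w,dtype=float),np.arange(h,dtype=float))
    p=cv2.undistortPoints(np.stack([uu,vv],-1).reshape(-1,1,2),K,np.array([cal['k1'],0,0,0.]))[:,0]
    d=D.reshape(-1,1)
    return ((np.hstack([p,np.ones_like(d)])*d)@rot(cal['orientation']).T+np.array(cal['eye'])).reshape(h,w,3)
E
python3 - <<'E'
from h import *
print(read_state())
for n in ['top','side']:
    c=get_calibration(n);print(n,c)
    im,d=read_camera(n);cv2.imwrite(f'pics/{n}0.png',im);np.savez(f'{n}0.npz',im=im,d=d)
E
```

```text
{'time': 0.0, 'q': array([-1.16787664e+00,  2.64758650e-01,  1.60538648e+00,  4.75656239e-06,
        1.27369691e+00, -3.69139753e-02]), 'joint_vel': array([ 0.00099211, -0.00185824, -0.00057568,  0.00213825, -0.00054961,
        0.00042358]), 'joint_torque': array([-7.61079973e-04, -5.15117598e+01, -3.67315292e+01, -8.26876453e-05,
        1.30082868e-02, -4.55165164e-06]), 'tool_pos': array([ 0.28708624, -0.61002578,  0.20305165]), 'tcp_rot': array([ 1.97831533,  0.44455041, -1.97913625]), 'wrist_force': array([ 0.34387258,  0.22314864, -0.3934497 ]), 'torque': array([-0.04472712,  0.015452  , -0.02649258]), 'width': 1.0015642127176372}
top {'K': array([[490.71691689,   0.        , 323.19190038],
       [  0.        , 490.71691689, 235.09132674],
       [  0.        ,   0.        ,   1.        ]]), 'k1': -0.04674962786056516, 'eye': array([ 0.45417979, -0.0698794 ,  0.94100126]), 'orientation': array([-2.20259129,  2.15739222, -0.14634912])}
side {'K': array([[454.05392944,   0.        , 325.30505256],
       [  0.        , 454.05392944, 236.01807932],
       [  0.        ,   0.        ,   1.        ]]), 'k1': -0.07302206486317579, 'eye': array([0.03995256, 0.53835213, 0.61365441]), 'orientation': array([-0.86735902,  2.35960602, -1.2518152 ])}
```

View pics/top0.png

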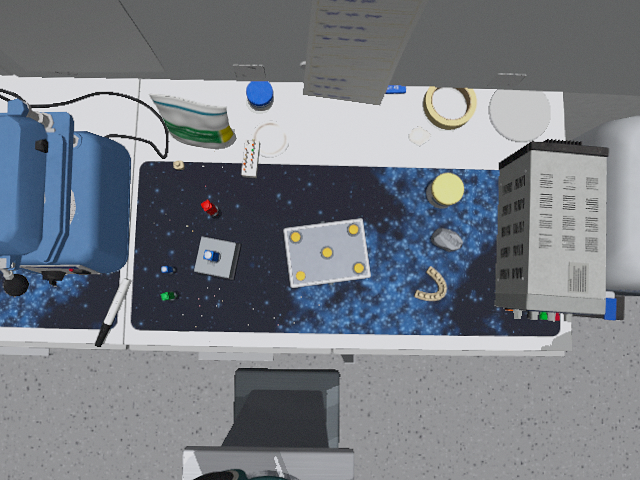

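View pics/side0.png

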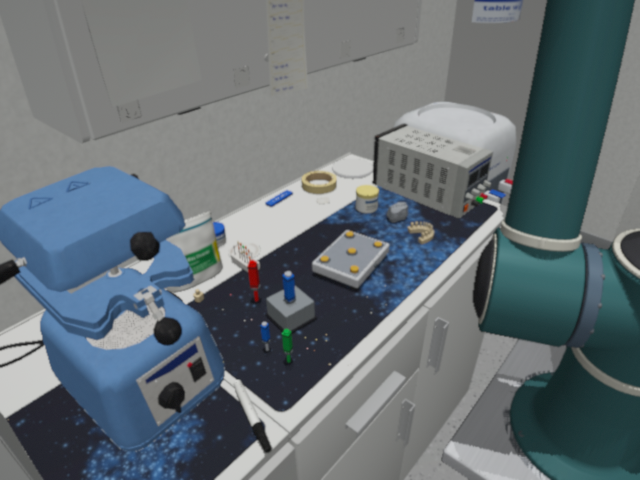

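Candidates for the probe in the top picture are the blue one in the grey stand (211,256), a small blue one (167,269), a red one (209,207) and a green one (168,296). I choose the larger blue one in the stand. The brass studs are at about (295,237), (353,230), (327,253), (301,276) and (359,268).

```bash
python3 - <<'E'
from h import *
z=np.load('top0.npz');im=z['im'];d=z['d'];c=get_calibration('top');P=cloud(c,d)
cv2.imwrite('pics/c1.png',cv2.resize(im[215:310,140:390],None,fx=3.2,fy=3.2,interpolation=cv2.INTER_CUBIC))
hsv=cv2.cvtColor(im,cv2.COLOR_BGR2HSV)
# studs
m=((hsv[...,0]>15)&(hsv[...,0]<35)&(hsv[...,1]>110)&(hsv[...,2]>120)).astype(np.uint8)
n,l,s,ce=cv2.connectedComponentsWithStats(m)
for i in range(1,n):
    if s[i,4]>40 and 280<ce[i,0]<380 and 220<ce[i,1]<290:
        q=P[l==i];print('stud',ce[i],s[i,4],np.median(q,0).round(4), q[:,2].mean().round(4))
def rect(name,mask):
    n,l,s,ce=cv2.connectedComponentsWithStats(mask.astype(np.uint8))
    for i in range(1,n):
        if s[i,4]<60: continue
        q=P[l==i]; r=cv2.minAreaRect((q[:,:2]*1000).astype(np.float32)); print(name,s[i,4],ce[i].round(1),r,np.median(q,0).round(4))
box=np.zeros(im.shape[:2],bool);box[225:290,185:250]=1
rect('stand',box&(abs(P[...,2]-.045)<.006))
rect('handle',box&(P[...,2]>.085))
box[:]=0;box[210:300,270:390]=1
rect('plate',box&(P[...,2]>.027)&(P[...,2]<.05))
box[:]=0;box[160:310,400:480]=1
rect('byst',box&(P[...,2]>.01))
E
```

```text
stud [353. 229.] 69 [ 0.5626 -0.1492  0.042 ] 0.0417
stud [295.20588235 236.63235294] 68 [ 0.5458 -0.0425  0.0405] 0.0404
stud [326.86956522 252.02898551] 69 [ 0.519  -0.1019  0.0416] 0.0416
stud [358.35211268 267.56338028] 71 [ 0.491  -0.1599  0.0402] 0.0524
stud [300.04615385 275.21538462] 65 [ 0.4757 -0.0534  0.044 ] 0.0438
stand 1066 [215.5 257. ] ((505.51531982421875, 102.4765853881836), (65.28138732910156, 63.0792236328125), 80.24433898925781) [0.5043 0.0991 0.0456]
handle 110 [208.9 255.4] ((484.61785888671875, 19.4818115234375), (188.0362091064453, 17.029014587402344), 76.36495208740234) [0.5046 0.1002 0.1058]
plate 4824 [326.8 253.1] ((518.750732421875, -102.33922576904297), (116.83234405517578, 150.38011169433594), 8.527442932128906) [ 0.5172 -0.1015  0.0356]
byst 991 [445.  190.3] ((546.4746704101562, -217.28321838378906), (59.169368743896484, 342.7592468261719), 41.84642028808594) [ 0.6376 -0.3185  0.0553]
byst 550 [446.2 239.8] ((516.4989013671875, -208.3399200439453), (48.45781326293945, 299.7862548828125), 15.049895286560059) [ 0.5466 -0.3253  0.0371]
byst 403 [433.2 287.1] ((464.76287841796875, -199.48817443847656), (60.7087516784668, 259.5089111328125), 0.8698272705078125) [ 0.4514 -0.3072  0.0165]
```

View pics/c1.png

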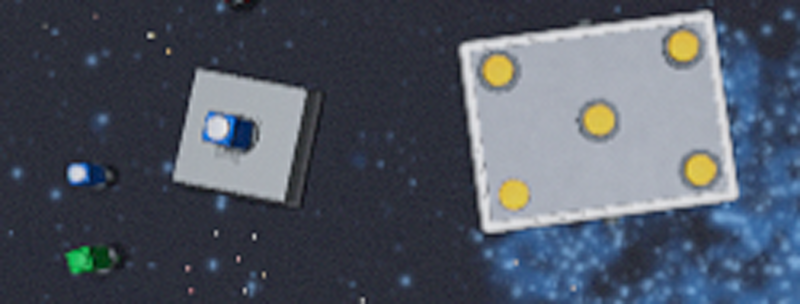

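```bash
python3 - <<'E'
from h import *
s=read_state();M=R.from_rotvec(s['tcp_rot']).as_matrix();print(M.round(3))
print('jaw yaw deg',np.degrees(np.arctan2(M[1,1],M[0,1])))
w=get_calibration('wrist');Rw=rot(w['orientation']);print('cam rel',(np.array(w['eye'])-s['tool_pos']).round(3),Rw.round(2).tolist(), w['K'][0][0])
for n in['top','side']:
    z=np.load(f'{n}0.npz');im=z['im'];d=z['d'];P=cloud(get_calibration(n),d)
    near=(abs(P[...,0]-.505)<.03)&(abs(P[...,1]-.1)<.03)&(d>0)
    t=near&(P[...,2]>.100);q=P[t];print(n,len(q),q.mean(0).round(4),cv2.minAreaRect((q[:,:2]*1000).astype(np.float32)))
    t=near&(P[...,2]>.056)&(P[...,2]<.1);q=P[t];print(len(q),q.min(0).round(4),q.max(0).round(4))
    t=(abs(P[...,0]-.505)<.06)&(abs(P[...,1]-.1)<.06)&(abs(P[...,2]-.045)<.004);q=P[t];print('st',cv2.minAreaRect((q[:,:2]*1000).astype(np.float32)),q.mean(0))
E
```

```text
[[-0.001  0.426 -0.905]
 [ 0.002 -0.905 -0.426]
 [-1.    -0.002 -0.   ]]
jaw yaw deg -64.80334150063561
cam rel [0.066 0.032 0.169] [[0.43, -0.87, -0.26], [-0.9, -0.41, -0.12], [-0.0, 0.29, -0.96]] 381.5397132646662
top 98 [0.5045 0.1016 0.1067] ((504.7235412597656, 102.24962615966797), (16.99808120727539, 16.146596908569336), 81.59791564941406)
43 [0.4957 0.0935 0.0565] [0.5111 0.1031 0.0997]
st ((505.51531982421875, 102.4765853881836), (65.28138732910156, 63.0792236328125), 80.24433898925781) [0.50531549 0.10138264 0.04560953]
side 82 [0.5021 0.106  0.1063] ((503.996826171875, 104.25492858886719), (15.852559089660645, 17.568513870239258), 79.86384582519531)
216 [0.4946 0.0967 0.056 ] [0.5134 0.1137 0.0999]
st ((504.9573974609375, 103.64945983886719), (66.15323638916016, 67.69168090820312), 80.0706787109375) [0.49936716 0.10908923 0.04583688]
```

```bash
python3 - <<'E'
from h import *
z=np.load('top0.npz');P=cloud(get_calibration('top'),z['d'])
t=(P[...,2]>.09)&(P[...,1]<-.1)&(P[...,0]<.8)&(z['d']>0)&(P[...,0]>.2)
q=P[t]
for y in np.arange(-.75,-.1,.05):
    k=q[abs(q[:,1]-y)<.025]
    if len(k): print(y.round(2),k[:,0].min().round(3),k[:,2].max().round(3),k[:,0].max().round(3))
E
```

```text
-0.65 0.465 0.152 0.773
-0.6 0.467 0.152 0.768
-0.55 0.417 0.156 0.716
-0.5 0.416 0.378 0.719
-0.45 0.419 0.451 0.707
-0.4 0.426 0.524 0.702
-0.35 0.698 0.571 0.702
-0.3 0.698 0.57 0.702
-0.25 0.698 0.564 0.702
-0.2 0.698 0.559 0.702
-0.15 0.683 0.559 0.702
```

```bash
python3 -m creep '[[0,[0,38,0],0.12],[0,[0,41,0],0.12],[0,[0,41,0],0.12],[0,[0,41,0],0.12],[0,[0,41,0],0.12],[0,[0,41,0],0.12],[0,[0,41,0],0.12],[0,[0,41,0],0.12]]' 60
```

```text
time: 0.77
tool_pos: [0.2867, -0.2836, 0.2037]
tcp_rot: [1.331, 1.127, -1.33]
wrist_force: [0.5, 1.0, 0.1]
width: 1.002
```

```bash
python3 -m creep '[[0,[26,31,0],0],[0,[26,31,0],0],[0,[26,31,0],0],[0,[26,31,0],0],[0,[26,31,0],0],[0,[26,31,0],0],[0,[26,31,0],0],[0,[26,31,0],0]]'; python3 -m creep '[[0,[10,38,0],0],[0,[0,38,0],0],[0,[0,36,0],0],[0,[0,20,0],0],[0,[0,5,0],0],[0,[0,0,0],0],[0,[0,0,0],0],[0,[0,0,0],0]]'
python3 - <<'E'
from h import *
s=read_state();c=get_calibration('wrist')
M=R.from_rotvec(s['tcp_rot']).as_matrix();print(s['tool_pos'],'jaw yaw',np.degrees(np.arctan2(M[1,1],M[0,1])),s['q'])
im,d=read_camera('wrist');cv2.imwrite('pics/w1.png',im);P=cloud(c,d)
near=(abs(P[...,0]-.505)<.03)&(abs(P[...,1]-.1)<.03)&(d>0)
q=P[near&(P[...,2]>.098)&(P[...,2]<.115)];print(len(q),q.mean(0).round(4),cv2.minAreaRect((q[:,:2]*1000).astype(np.float32)))
t=(abs(P[...,0]-.505)<.06)&(abs(P[...,1]-.1)<.06)&(abs(P[...,2]-.045)<.004);q=P[t];print('st',cv2.minAreaRect((q[:,:2]*1000).astype(np.float32)),np.median(q,0))
E
```

```text
time: 1.43
tool_pos: [0.496, -0.0357, 0.2041]
tcp_rot: [1.333, 1.124, -1.334]
wrist_force: [0.4, -0.4, 1.2]
width: 1.0
time: 2.1
tool_pos: [0.5053, 0.098, 0.2042]
tcp_rot: [1.334, 1.123, -1.335]
wrist_force: [0.9, 0.0, -0.6]
width: 0.998
[0.50526257 0.09803459 0.20417805] jaw yaw -9.851355032518152 [ 1.43720695e-01 -4.10474438e-02  1.94145735e+00 -6.85802167e-04
  1.24161546e+00  3.15881036e-01]
498 [0.5066 0.1066 0.1058] ((506.3843688964844, 105.49864196777344), (16.146339416503906, 15.462040901184082), 80.05178833007812)
st ((506.5711669921875, 105.3282699584961), (63.75992202758789, 64.23737335205078), 80.35446166992188) [0.50825747 0.11074344 0.04438451]
```

View pics/w1.png

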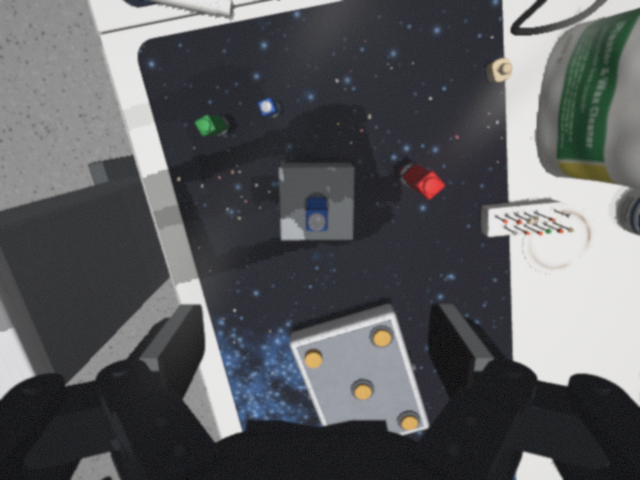

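```bash
python3 -m creep '[[0,[0,3,-25],0],[0,[0,3,-30],0],[0,[0,0,-30],0],[0,[0,0,-25],0],[0,[0,0,-20],0],[0,[0,0,-11],0],[0,[0,0,0],0],[0,[0,0,0],0]]'; python3 - <<'E'
from h import *
s=read_state();c=get_calibration('wrist');print(s['tool_pos'],s['wrist_force'])
im,d=read_camera('wrist');cv2.imwrite('pics/w2.png',im);P=cloud(c,d)
t=(abs(P[...,0]-.505)<.06)&(abs(P[...,1]-.1)<.06)&(abs(P[...,2]-.045)<.004)&(d>0);q=P[t];print('st',cv2.minAreaRect((q[:,:2]*1000).astype(np.float32)))
near=(abs(P[...,0]-.505)<.02)&(abs(P[...,1]-.1)<.03)&(d>0)
q=P[near&(P[...,2]>.098)&(P[...,2]<.115)];print(len(q),cv2.minAreaRect((q[:,:2]*1000).astype(np.float32)))
E
```

```text
time: 2.82
tool_pos: [0.5054, 0.1044, 0.0634]
tcp_rot: [1.334, 1.123, -1.336]
wrist_force: [-0.1, 0.2, 0.8]
width: 1.002
[0.50541459 0.10443585 0.06342583] [-0.09342697  0.19553019  0.78797279]
st ((506.336669921875, 105.19501495361328), (64.6679916381836, 64.34490203857422), 80.55683898925781)
1863 ((506.5216369628906, 105.6507568359375), (16.480831146240234, 16.644315719604492), 79.18629455566406)
```

View pics/w2.png

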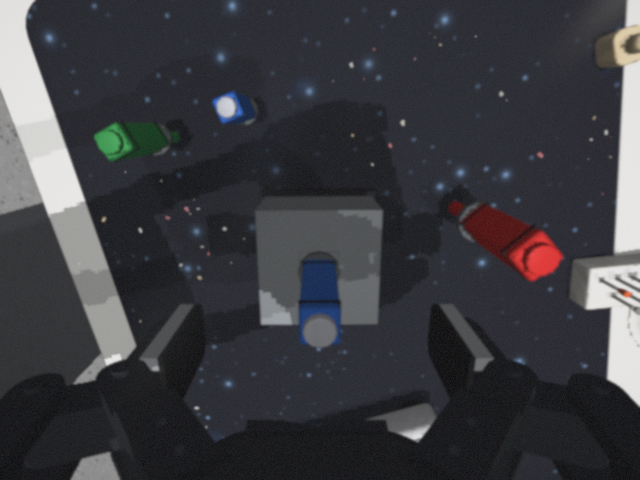

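The handle, with its top at (320,330), is centred between the pads. I'm closing the gripper.

```bash
python3 -m creep '[[255,[0,0,0],0],[255,[0,0,0],0],[255,[0,0,0],0],[255,[0,0,0],0],[255,[0,0,0],0],[255,[0,0,0],0],[255,[0,0,0],0],[255,[0,0,0],0]]' 90;  python3 -m creep '[[255,[0,0,0],0],[255,[0,0,0],0],[255,[0,0,0],0],[255,[0,0,0],0],[255,[0,0,0],0],[255,[0,0,0],0],[255,[0,0,0],0],[255,[0,0,0],0]]' 90; python3 - <<'E'
from h import *
s=read_state();c=get_calibration('wrist');print(s)
im,d=read_camera('wrist');cv2.imwrite('pics/w3.png',im)
E
```

```text
time: 3.53
tool_pos: [0.506, 0.1054, 0.064]
tcp_rot: [1.335, 1.123, -1.333]
wrist_force: [0.1, -0.9, 2.9]
width: 0.158
time: 4.2
tool_pos: [0.506, 0.1053, 0.064]
tcp_rot: [1.335, 1.123, -1.333]
wrist_force: [-0.6, 0.1, 4.8]
width: 0.158
{'time': 4.2, 'q': array([1.57054070e-01, 9.89524542e-02, 2.07582912e+00, 2.28209035e-05,
       9.65617573e-01, 3.28014137e-01]), 'joint_vel': array([ 0.00120654,  0.00200497, -0.00134407,  0.00080474,  0.00236352,
       -0.00216278]), 'joint_torque': array([ 1.70795090e-02, -3.44632351e+01, -2.90882868e+01,  3.69937305e-03,
       -2.03918433e-03,  5.70161283e-04]), 'tool_pos': array([0.50601059, 0.10534834, 0.063983  ]), 'tcp_rot': array([ 1.33480174,  1.1228053 , -1.33300271]), 'wrist_force': array([-0.60015386,  0.14157289,  4.76788219]), 'torque': array([0.00281518, 0.00818942, 0.00944499]), 'width': 0.15751443760868036}
```

View pics/w3.png

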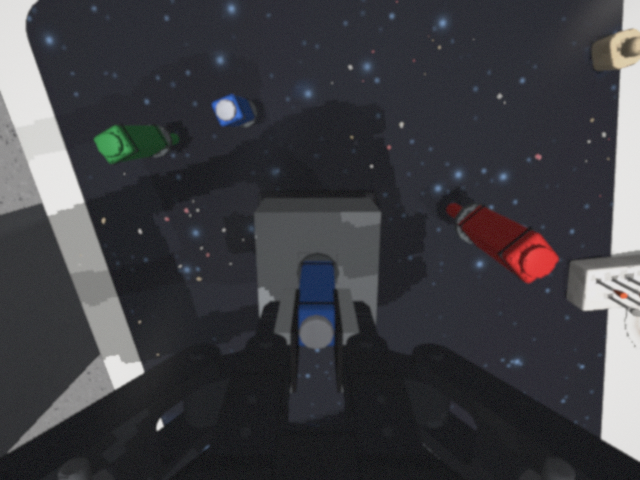

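```bash
python3 -m creep '[[255,[0,0,5],0],[255,[0,0,10],0],[255,[0,0,20],0],[255,[0,0,25],0],[255,[0,0,25],0],[255,[0,0,5],0],[255,[0,0,0],0],[255,[0,0,0],0]]'; python3 - <<'E'
from h import *
s=read_state();c=get_calibration('wrist');print(s['wrist_force'],s['torque'])
im,d=read_camera('wrist');cv2.imwrite('pics/w4.png',im)
im,d=read_camera('side');cv2.imwrite('pics/s4.png',cv2.resize(im[180:400,180:460],None,fx=2.7,fy=2.7))
P=cloud(get_calibration('side'),d)
hsv=cv2.cvtColor(im,cv2.COLOR_BGR2HSV)
m=(hsv[...,0]>100)&(hsv[...,0]<125)&(hsv[...,1]>150)&(hsv[...,2]>60)&(abs(P[...,0]-.505)<.04)&(abs(P[...,1]-.105)<.03)&(P[...,2]>.1)
q=P[m];print(len(q),q.min(0),q.max(0))
E
```

```text
time: 4.92
tool_pos: [0.5049, 0.1052, 0.153]
tcp_rot: [1.334, 1.124, -1.334]
wrist_force: [-1.0, -0.4, -1.6]
width: 0.156
[-1.04495456 -0.37978126 -1.56115003] [-0.02605132  0.00285078 -0.03251505]
207 [0.49215652 0.09668162 0.13869212] [0.51180812 0.11352316 0.19250121]
```

View pics/w4.png

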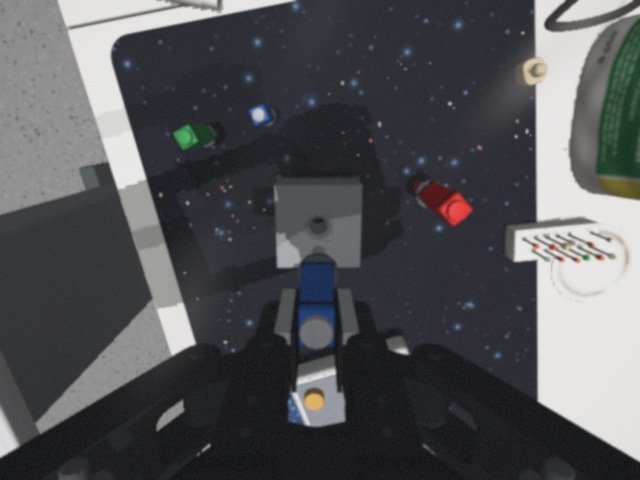

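View pics/s4.png

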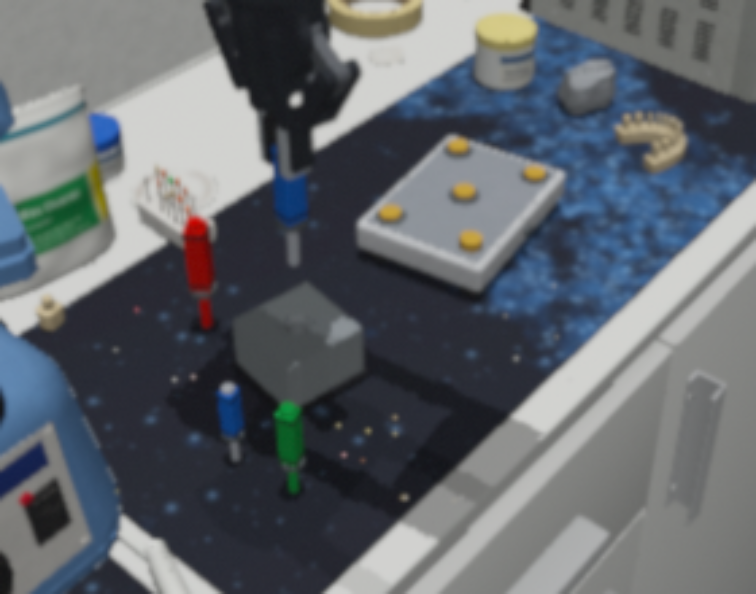

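The probe hangs upright, with its tip at (293,262) in the crop, and the bore is visible at (319,226) in the wrist view. From the top depth and the plate geometry, the near-left stud looks proud. I'll touch it first.

```bash
python3 -m creep '[[255,[-4,-20,0],0],[255,[-6,-36,0],0],[255,[-6,-36,0],0],[255,[-6,-36,0],0],[255,[-6,-28,-10],0],[255,[0,0,-20],0],[255,[0,0,-16],0],[255,[0,0,0],0]]';python3 -m creep '[[255,[0,0,0],0],[255,[0,0,0],0],[255,[0,0,0],0],[255,[0,0,0],0],[255,[0,0,0],0],[255,[0,0,0],0],[255,[0,0,0],0],[255,[0,0,0],0]]'; python3 - <<'E'
from h import *
im,d=read_camera('side');cv2.imwrite('pics/s5.png',cv2.resize(im[180:330,260:430],None,fx=4,fy=4))
im,d=read_camera('top');cv2.imwrite('pics/t5.png',cv2.resize(im[180:320,240:400],None,fx=4,fy=4))
E
```

```text
time: 5.68
tool_pos: [0.4726, -0.0509, 0.1021]
tcp_rot: [1.331, 1.13, -1.343]
wrist_force: [-1.7, 0.6, -1.5]
width: 0.158
time: 6.35
tool_pos: [0.4776, -0.0507, 0.1077]
tcp_rot: [1.334, 1.123, -1.334]
wrist_force: [-0.7, 0.4, -0.5]
width: 0.159
```

View pics/s5.png

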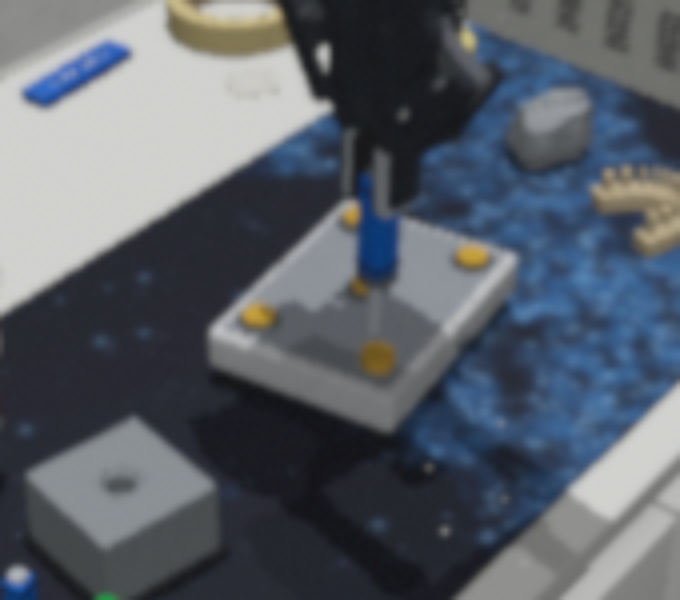

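The tip hangs over the near-left stud (stud at (378,358), tip at about (378,338)). I'm descending slowly.

```bash
python3 -m creep '[[255,[-1,0,-1.5],0],[255,[0,0,-2],0],[255,[0,0,-2],0],[255,[0,0,-1.5],0],[255,[0,0,-1],0],[255,[0,0,-0.5],0],[255,[0,0,0],0],[255,[0,0,0],0]]'; python3 -m creep '[[255,[0,0,-0.2],0],[255,[0,0,-0.2],0],[255,[0,0,-0.2],0],[255,[0,0,-0.2],0],[255,[0,0,-0.2],0],[255,[0,0,0],0],[255,[0,0,0],0],[255,[0,0,0],0]]'
```

```text
time: 7.12
tool_pos: [0.4764, -0.0508, 0.0989]
tcp_rot: [1.334, 1.123, -1.334]
wrist_force: [-0.3, -0.9, -0.5]
width: 0.155
time: 7.78
tool_pos: [0.4764, -0.0508, 0.0979]
tcp_rot: [1.334, 1.123, -1.334]
wrist_force: [0.2, -0.1, -1.2]
width: 0.154
```

```bash
python3 -m creep '[[255,[0,0,-0.2],0],[255,[0,0,-0.2],0],[255,[0,0,-0.2],0],[255,[0,0,-0.2],0],[255,[0,0,0],0],[255,[0,0,0],0],[255,[0,0,0],0],[255,[0,0,0],0]]'; python3 -m creep '[[255,[0,0,-0.2],0],[255,[0,0,-0.2],0],[255,[0,0,-0.1],0],[255,[0,0,0],0],[255,[0,0,0],0],[255,[0,0,0],0],[255,[0,0,0],0],[255,[0,0,0],0]]'
```

```text
time: 8.45
tool_pos: [0.4764, -0.0508, 0.0971]
tcp_rot: [1.334, 1.123, -1.334]
wrist_force: [-0.0, 0.3, -1.6]
width: 0.155
time: 9.12
tool_pos: [0.4764, -0.0507, 0.0966]
tcp_rot: [1.334, 1.123, -1.334]
wrist_force: [0.1, -0.5, -0.5]
width: 0.155
```

```bash
python3 -m creep '[[255,[0,0,-0.2],0],[255,[0,0,-0.2],0],[255,[0,0,-0.1],0],[255,[0,0,0],0],[255,[0,0,0],0],[255,[0,0,0],0],[255,[0,0,0],0],[255,[0,0,0],0]]'; python3 -m creep '[[255,[0,0,-0.2],0],[255,[0,0,-0.2],0],[255,[0,0,-0.1],0],[255,[0,0,0],0],[255,[0,0,0],0],[255,[0,0,0],0],[255,[0,0,0],0],[255,[0,0,0],0]]'
```

```text
time: 9.78
tool_pos: [0.4764, -0.0508, 0.0961]
tcp_rot: [1.334, 1.123, -1.334]
wrist_force: [0.1, -0.0, -0.9]
width: 0.155
time: 10.45
tool_pos: [0.4766, -0.0508, 0.0959]
tcp_rot: [1.334, 1.123, -1.334]
wrist_force: [-1.2, 0.8, 4.8]
width: 0.158
```

Contact is at about 5 N with the TCP at z = 0.0959, so the tip is near 43 mm. Next I check the centre and far-right studs as references.

```bash
python3 -m creep '[[255,[0,0,4],0],[255,[0,0,6],0],[255,[8,-9,0],0],[255,[10,-11,0],0],[255,[10,-11,0],0],[255,[9,-10,0],0],[255,[6,-7,0],0],[255,[0,0,0],0]]'; python3 -m creep '[[255,[0,0,-2.5],0],[255,[0,0,-3],0],[255,[0,0,-2.5],0],[255,[0,0,-1.5],0],[255,[0,0,-0.5],0],[255,[0,0,0],0],[255,[0,0,0],0],[255,[0,0,0],0]]'
```

```text
time: 11.12
tool_pos: [0.5212, -0.1008, 0.1055]
tcp_rot: [1.335, 1.121, -1.335]
wrist_force: [-0.2, 0.4, -0.2]
width: 0.156
time: 11.78
tool_pos: [0.5195, -0.0986, 0.0958]
tcp_rot: [1.334, 1.123, -1.334]
wrist_force: [0.0, -0.4, 0.1]
width: 0.161
```

```bash
python3 -m creep '[[255,[0,0,-0.2],0],[255,[0,0,-0.2],0],[255,[0,0,-0.1],0],[255,[0,0,0],0],[255,[0,0,0],0],[255,[0,0,0],0],[255,[0,0,0],0],[255,[0,0,0],0]]'; python3 -m creep '[[255,[0,0,-0.2],0],[255,[0,0,-0.2],0],[255,[0,0,-0.1],0],[255,[0,0,0],0],[255,[0,0,0],0],[255,[0,0,0],0],[255,[0,0,0],0],[255,[0,0,0],0]]'
```

```text
time: 12.45
tool_pos: [0.5194, -0.0988, 0.0951]
tcp_rot: [1.334, 1.123, -1.334]
wrist_force: [-0.1, 0.3, -1.0]
width: 0.154
time: 13.12
tool_pos: [0.5194, -0.0988, 0.0946]
tcp_rot: [1.334, 1.123, -1.334]
wrist_force: [0.2, 0.2, -0.6]
width: 0.157
```

```bash
python3 -m creep '[[255,[0,0,-0.2],0],[255,[0,0,-0.2],0],[255,[0,0,-0.1],0],[255,[0,0,0],0],[255,[0,0,0],0],[255,[0,0,0],0],[255,[0,0,0],0],[255,[0,0,0],0]]'; python3 -m creep '[[255,[0,0,-0.2],0],[255,[0,0,-0.2],0],[255,[0,0,-0.1],0],[255,[0,0,0],0],[255,[0,0,0],0],[255,[0,0,0],0],[255,[0,0,0],0],[255,[0,0,0],0]]'
```

```text
time: 13.78
tool_pos: [0.5194, -0.0988, 0.0941]
tcp_rot: [1.334, 1.123, -1.334]
wrist_force: [-0.5, 0.5, 0.8]
width: 0.157
time: 14.45
tool_pos: [0.5196, -0.0988, 0.0939]
tcp_rot: [1.334, 1.123, -1.334]
wrist_force: [-1.8, 0.4, 4.9]
width: 0.157
```

```bash
python3 -m creep '[[255,[0,0,4],0],[255,[0,0,6],0],[255,[8,-9,0],0],[255,[10,-11,0],0],[255,[10,-11,0],0],[255,[9,-10,0],0],[255,[7,-7,0],0],[255,[0,0,0],0]]'; python3 -m creep '[[255,[0,0,-2.5],0],[255,[0,0,-2.5],0],[255,[0,0,-1.5],0],[255,[0,0,-1],0],[255,[0,0,-0.5],0],[255,[0,0,0],0],[255,[0,0,0],0],[255,[0,0,0],0]]'; python3 -m creep '[[255,[0,0,-0.2],0],[255,[0,0,-0.2],0],[255,[0,0,-0.1],0],[255,[0,0,0],0],[255,[0,0,0],0],[255,[0,0,0],0],[255,[0,0,0],0],[255,[0,0,0],0]]'
```

```text
time: 15.12
tool_pos: [0.5653, -0.1489, 0.1035]
tcp_rot: [1.335, 1.121, -1.334]
wrist_force: [0.6, 0.3, -0.5]
width: 0.157
time: 15.78
tool_pos: [0.5634, -0.1466, 0.0958]
tcp_rot: [1.334, 1.123, -1.334]
wrist_force: [-0.1, 0.5, -0.2]
width: 0.159
time: 16.45
tool_pos: [0.5634, -0.1468, 0.0951]
tcp_rot: [1.334, 1.123, -1.334]
wrist_force: [0.4, 0.3, -0.5]
width: 0.156
```

```bash
python3 -m creep '[[255,[0,0,-0.2],0],[255,[0,0,-0.2],0],[255,[0,0,-0.1],0],[255,[0,0,0],0],[255,[0,0,0],0],[255,[0,0,0],0],[255,[0,0,0],0],[255,[0,0,0],0]]'
```

```text
time: 17.12
tool_pos: [0.5634, -0.1468, 0.0946]
tcp_rot: [1.334, 1.123, -1.334]
wrist_force: [0.9, 0.4, -0.9]
width: 0.157
```

```bash
python3 -m creep '[[255,[0,0,-0.2],0],[255,[0,0,-0.2],0],[255,[0,0,-0.1],0],[255,[0,0,0],0],[255,[0,0,0],0],[255,[0,0,0],0],[255,[0,0,0],0],[255,[0,0,0],0]]'
```

```text
time: 17.78
tool_pos: [0.5634, -0.1468, 0.0941]
tcp_rot: [1.334, 1.123, -1.334]
wrist_force: [-0.3, -0.1, -0.5]
width: 0.156
```

```bash
python3 -m creep '[[255,[0,0,4],0],[255,[-6,-1,4],0],[255,[-14,-2,0],0],[255,[-15,-2,0],0],[255,[-15,-2,0],0],[255,[-14,-2,0],0],[255,[-7,-1,0],0],[255,[0,0,0],0]]'; python3 -m creep '[[255,[0,0,-1.5],0],[255,[0,0,-2],0],[255,[0,0,-1.5],0],[255,[0,0,-1],0],[255,[0,0,-0.5],0],[255,[0,0,-0.5],0],[255,[0,0,-0.3],0],[255,[0,0,0],0]]'; python3 -m creep '[[255,[0,0,-0.2],0],[255,[0,0,-0.2],0],[255,[0,0,-0.1],0],[255,[0,0,0],0],[255,[0,0,0],0],[255,[0,0,0],0],[255,[0,0,0],0],[255,[0,0,0],0]]'
```

```text
time: 18.45
tool_pos: [0.4909, -0.1569, 0.1023]
tcp_rot: [1.334, 1.123, -1.335]
wrist_force: [1.8, -0.1, -0.8]
width: 0.156
time: 19.12
tool_pos: [0.4924, -0.1567, 0.0946]
tcp_rot: [1.334, 1.124, -1.334]
wrist_force: [1.2, -0.0, -1.0]
width: 0.156
time: 19.78
tool_pos: [0.4924, -0.1568, 0.0943]
tcp_rot: [1.334, 1.123, -1.334]
wrist_force: [-0.7, 0.0, -0.5]
width: 0.152
```

```bash
python3 -m creep '[[255,[0,0,4],0],[255,[4,10,6],0],[255,[10,22,0],0],[255,[12,25,0],0],[255,[12,25,0],0],[255,[10,22,0],0],[255,[6,13,0],0],[255,[0,0,0],0]]'; python3 -m creep '[[255,[0,0,-2],0],[255,[0,0,-2.5],0],[255,[0,0,-2.5],0],[255,[0,0,-1],0],[255,[0,0,-0.5],0],[255,[0,0,-0.5],0],[255,[0,0,-0.3],0],[255,[0,0,0],0]]'; python3 -m creep '[[255,[0,0,-0.2],0],[255,[0,0,-0.2],0],[255,[0,0,-0.1],0],[255,[0,0,0],0],[255,[0,0,0],0],[255,[0,0,0],0],[255,[0,0,0],0],[255,[0,0,0],0]]'
```

```text
time: 20.45
tool_pos: [0.5481, -0.0366, 0.1052]
tcp_rot: [1.334, 1.124, -1.33]
wrist_force: [-0.5, -0.4, -0.8]
width: 0.153
time: 21.12
tool_pos: [0.5463, -0.0401, 0.095]
tcp_rot: [1.334, 1.123, -1.334]
wrist_force: [-0.3, 0.1, -1.2]
width: 0.159
time: 21.78
tool_pos: [0.5464, -0.0398, 0.0945]
tcp_rot: [1.334, 1.123, -1.334]
wrist_force: [-0.0, -0.1, -2.0]
width: 0.16
```

The near-left stud is the high one. The centre stud is 1.9 mm lower, and the other three gave no contact 1.4–1.8 mm below it. I'm going back to press it.

```bash
python3 -m creep '[[255,[0,0,4],0],[255,[-6,-1,6],0],[255,[-14,-2,0],0],[255,[-15,-2,0],0],[255,[-15,-2,0],0],[255,[-13,-2,0],0],[255,[-7,-2,0],0],[255,[0,0,0],0]]'; python3 -m creep '[[255,[0,0,-2],0],[255,[0,0,-2.5],0],[255,[0,0,-1.5],0],[255,[0,0,-1],0],[255,[0,0,-0.5],0],[255,[0,0,-0.5],0],[255,[0,0,0],0],[255,[0,0,0],0]]'; python3 -m creep '[[255,[0,0,-0.2],0],[255,[0,0,-0.2],0],[255,[0,0,-0.2],0],[255,[0,0,-0.2],0],[255,[0,0,-0.2],0],[255,[0,0,-0.2],0],[255,[0,0,0],0],[255,[0,0,0],0]]'
```

```text
time: 22.45
tool_pos: [0.4749, -0.051, 0.1046]
tcp_rot: [1.334, 1.123, -1.335]
wrist_force: [0.1, 0.2, -1.2]
width: 0.154
time: 23.12
tool_pos: [0.4765, -0.0507, 0.0964]
tcp_rot: [1.334, 1.124, -1.334]
wrist_force: [-0.4, 1.0, -1.4]
width: 0.155
time: 23.78
tool_pos: [0.4767, -0.0508, 0.0958]
tcp_rot: [1.334, 1.123, -1.334]
wrist_force: [-0.8, 0.2, 4.3]
width: 0.158
```

```bash
python3 -m creep '[[255,[0,0,-0.2],0],[255,[0,0,-0.2],0],[255,[0,0,-0.2],0],[255,[0,0,-0.2],0],[255,[0,0,-0.2],0],[255,[0,0,0],0],[255,[0,0,0],0],[255,[0,0,0],0]]'; python3 -m creep '[[255,[0,0,-0.2],0],[255,[0,0,-0.2],0],[255,[0,0,-0.2],0],[255,[0,0,-0.2],0],[255,[0,0,-0.2],0],[255,[0,0,0],0],[255,[0,0,0],0],[255,[0,0,0],0]]'
```

```text
time: 24.45
tool_pos: [0.4766, -0.0508, 0.0943]
tcp_rot: [1.334, 1.123, -1.334]
wrist_force: [0.3, -0.1, 4.1]
width: 0.154
time: 25.12
tool_pos: [0.4765, -0.0508, 0.0933]
tcp_rot: [1.334, 1.123, -1.334]
wrist_force: [0.8, 0.2, 4.3]
width: 0.157
```

```bash
python3 -m creep '[[255,[0,0,-0.2],0],[255,[0,0,-0.2],0],[255,[0,0,-0.2],0],[255,[0,0,-0.2],0],[255,[0,0,-0.2],0],[255,[0,0,0],0],[255,[0,0,0],0],[255,[0,0,0],0]]'; python3 -m creep '[[255,[0,0,-0.2],0],[255,[0,0,-0.2],0],[255,[0,0,-0.2],0],[255,[0,0,-0.1],0],[255,[0,0,0],0],[255,[0,0,0],0],[255,[0,0,0],0],[255,[0,0,0],0]]'
```

```text
time: 25.78
tool_pos: [0.4764, -0.0508, 0.0922]
tcp_rot: [1.334, 1.123, -1.334]
wrist_force: [0.4, 0.1, 4.0]
width: 0.153
time: 26.45
tool_pos: [0.4764, -0.0508, 0.0916]
tcp_rot: [1.334, 1.123, -1.334]
wrist_force: [0.9, 0.1, 4.5]
width: 0.157
```

```bash
python3 -m creep '[[255,[0,0,-0.2],0],[255,[0,0,-0.2],0],[255,[0,0,-0.1],0],[255,[0,0,0],0],[255,[0,0,0],0],[255,[0,0,0],0],[255,[0,0,0],0],[255,[0,0,0],0]]'
```

```text
time: 27.12
tool_pos: [0.4764, -0.0508, 0.0911]
tcp_rot: [1.334, 1.123, -1.334]
wrist_force: [0.9, 0.2, 3.9]
width: 0.153
```

```bash
python3 -m creep '[[255,[0,0,-0.2],0],[255,[0,0,-0.2],0],[255,[0,0,0],0],[255,[0,0,0],0],[255,[0,0,0],0],[255,[0,0,0],0],[255,[0,0,0],0],[255,[0,0,0],0]]'
```

```text
time: 27.78
tool_pos: [0.4764, -0.0507, 0.0908]
tcp_rot: [1.334, 1.123, -1.334]
wrist_force: [0.2, 0.2, 5.4]
width: 0.161
```

```bash
python3 -m creep '[[255,[0,0,-0.2],0],[255,[0,0,-0.2],0],[255,[0,0,0],0],[255,[0,0,0],0],[255,[0,0,0],0],[255,[0,0,0],0],[255,[0,0,0],0],[255,[0,0,0],0]]'
```

```text
time: 28.45
tool_pos: [0.4765, -0.0508, 0.0907]
tcp_rot: [1.334, 1.123, -1.334]
wrist_force: [0.1, 0.2, 6.9]
width: 0.153
```

```bash
python3 -m creep '[[255,[0,0,-0.2],0],[255,[0,0,-0.2],0],[255,[0,0,0],0],[255,[0,0,0],0],[255,[0,0,0],0],[255,[0,0,0],0],[255,[0,0,0],0],[255,[0,0,0],0]]'
```

```text
time: 29.12
tool_pos: [0.4766, -0.0508, 0.0906]
tcp_rot: [1.334, 1.123, -1.334]
wrist_force: [-0.4, 0.6, 9.0]
width: 0.159
```

```bash
python3 -m creep '[[255,[0,0,-0.2],0],[255,[0,0,-0.2],0],[255,[0,0,0],0],[255,[0,0,0],0],[255,[0,0,0],0],[255,[0,0,0],0],[255,[0,0,0],0],[255,[0,0,0],0]]'
```

```text
time: 29.78
tool_pos: [0.4768, -0.0508, 0.0905]
tcp_rot: [1.334, 1.123, -1.334]
wrist_force: [-1.1, 0.1, 10.3]
width: 0.157
```

```bash
python3 -m creep '[[255,[0,0,-0.2],0],[255,[0,0,-0.2],0],[255,[0,0,-0.2],0],[255,[0,0,0],0],[255,[0,0,0],0],[255,[0,0,0],0],[255,[0,0,0],0],[255,[0,0,0],0]]'
```

```text
time: 30.45
tool_pos: [0.477, -0.0508, 0.0904]
tcp_rot: [1.334, 1.123, -1.333]
wrist_force: [-2.3, 0.3, 12.3]
width: 0.156
```

The force climbed to about 13 N with almost no further travel after some 5.2 mm, so the stud is home. I'm lifting off and going back over the stand.

```bash
python3 -m creep '[[255,[0,0,5],0],[255,[0,0,15],0],[255,[0,0,25],0],[255,[0,0,19],0],[255,[5,25,0],0],[255,[6,33,0],0],[255,[6,33,0],0],[255,[6,32,0],0]]'; python3 -m creep '[[255,[5,25,0],0],[255,[2,8,0],0],[255,[0,0,0],0],[255,[0,0,0],0],[255,[0,0,0],0],[255,[0,0,0],0],[255,[0,0,0],0],[255,[0,0,0],0]]'; python3 - <<'E'
from h import *
s=read_state();c=get_calibration('wrist');im,d=read_camera('wrist');cv2.imwrite('pics/w6.png',im);P=cloud(c,d)
print(s['tool_pos'],s['tcp_rot'])
a=cv2.imread('pics/w4.png').astype(int)
print('diff handle region',abs(im.astype(int)-a)[255:350,297:340].mean())
t=(abs(P[...,0]-.505)<.05)&(abs(P[...,1]-.105)<.05)&(abs(P[...,2]-.045)<.004)&(d>0);q=P[t];print('st',cv2.minAreaRect((q[:,:2]*1000).astype(np.float32)))
h=P[205:250,295:345];k=h[h[...,2]<.040];print('bore pts',len(k),k.mean(0) if len(k) else'')
cv2.imwrite('pics/w6c.png',cv2.resize(im[150:360,220:420],None,fx=2.8,fy=2.8))
E
```

```text
time: 31.12
tool_pos: [0.498, 0.0733, 0.1516]
tcp_rot: [1.333, 1.125, -1.337]
wrist_force: [0.6, -0.6, -0.7]
width: 0.154
time: 31.78
tool_pos: [0.5063, 0.1043, 0.1529]
tcp_rot: [1.335, 1.123, -1.335]
wrist_force: [-0.3, -0.4, -1.2]
width: 0.155
[0.50628944 0.10426649 0.15290569] [ 1.33497496  1.1225494  -1.3351862 ]
diff handle region 2.428641370869033
st ((506.5284729003906, 105.32333374023438), (64.10507202148438, 64.18973541259766), 80.53009033203125)
bore pts 240 [0.50490939 0.09957185 0.01918973]
```

View pics/w6c.png

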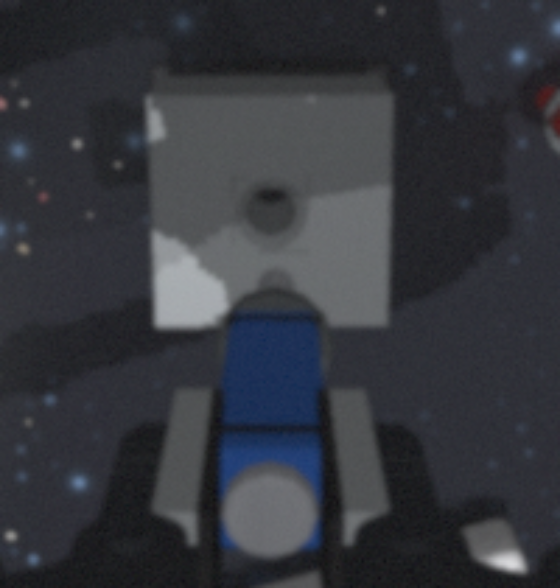

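```bash
python3 - <<'E'
from h import *
s=read_state();c=get_calibration('wrist');im,d=read_camera('wrist');P=cloud(c,d)
print(s['tool_pos'])
for lo,hi in((.098,.108),(.108,.118),(.118,.128),(.133,.139),(.145,.18)):
    t=(P[...,2]>lo)&(P[...,2]<hi)&(abs(P[...,0]-.506)<.0125)&(abs(P[...,1]-.105)<.02)&(d>0)
    q=P[t]
    if len(q): print(lo,len(q),q.min(0).round(4),q.max(0).round(4),q.mean(0).round(4),np.argwhere(t).min(0),np.argwhere(t).max(0))
# bore: dark circle -> ring of top plane points; fit from missing top points
t=(P[...,2]<.041)&(d>0);t[:205]=0;t[242:]=0;t[:,:298]=0;t[:,345:]=0
v,u=np.nonzero(t);print('bore px',u.min(),u.max(),v.min(),v.max())
cu,cv=(u.min()+u.max())/2,(v.min()+v.max())/2
p=world(c,cu,cv,1.)-np.array(c['eye']);k=(.0445-c['eye'][2])/p[2];print('bore world',(np.array(c['eye'])+k*p).round(4))
E
```

```text
[0.50636978 0.1044496  0.15296875]
0.098 47 [0.5036 0.1054 0.1006] [0.511  0.1083 0.108 ] [0.5078 0.1073 0.1044] [245 312] [252 324]
0.108 30 [0.5046 0.1055 0.1081] [0.511  0.1082 0.1139] [0.5079 0.1075 0.1106] [249 313] [252 324]
0.133 301 [0.4962 0.098  0.1335] [0.5175 0.1153 0.139 ] [0.5079 0.1105 0.1375] [252 297] [282 338]
0.145 1020 [0.4997 0.1086 0.1451] [0.5158 0.1151 0.18  ] [0.5078 0.1121 0.1637] [263 299] [296 335]
bore px 303 330 217 239
bore world [0.5062 0.1037 0.0445]
```

```bash
python3 -m creep '[[255,[-0.8,0.7,-8],0],[255,[0,0,-12],0],[255,[0,0,-12],0],[255,[0,0,-10],0],[255,[0,0,-8],0],[255,[0,0,-4],0],[255,[0,0,0],0],[255,[0,0,0],0]]'; python3 -m creep '[[255,[0,0,-2],0],[255,[0,0,-2],0],[255,[0,0,-2],0],[255,[0,0,-2],0],[255,[0,0,-2],0],[255,[0,0,-2],0],[255,[0,0,0],0],[255,[0,0,0],0]]'
```

```text
time: 32.55
tool_pos: [0.5054, 0.1059, 0.0985]
tcp_rot: [1.334, 1.124, -1.335]
wrist_force: [0.5, 0.3, -1.1]
width: 0.157
time: 33.22
tool_pos: [0.5054, 0.1059, 0.0867]
tcp_rot: [1.334, 1.124, -1.334]
wrist_force: [0.0, 0.2, -1.4]
width: 0.156
```

```bash
python3 -m creep '[[255,[0,0,-3],0],[255,[0,0,-4],0],[255,[0,0,-4],0],[255,[0,0,-4],0],[255,[0,0,-3],0],[255,[0,0,-2],0],[255,[0,0,-0.5],0],[255,[0,0,0],0]]'; python3 -m creep '[[255,[0,0,-0.5],0],[255,[0,0,-0.5],0],[255,[0,0,-0.5],0],[255,[0,0,-0.3],0],[255,[0,0,0],0],[255,[0,0,0],0],[255,[0,0,0],0],[255,[0,0,0],0]]'
```

```text
time: 33.88
tool_pos: [0.5054, 0.1059, 0.0661]
tcp_rot: [1.334, 1.124, -1.335]
wrist_force: [0.4, 1.2, -1.3]
width: 0.156
time: 34.55
tool_pos: [0.5056, 0.1059, 0.0646]
tcp_rot: [1.334, 1.123, -1.334]
wrist_force: [-0.7, 0.1, -1.4]
width: 0.156
```

```bash
python3 -m creep '[[255,[0,0,-0.3],0],[255,[0,0,-0.3],0],[255,[0,0,-0.3],0],[255,[0,0,0],0],[255,[0,0,0],0],[255,[0,0,0],0],[255,[0,0,0],0],[255,[0,0,0],0]]'
```

```text
time: 35.22
tool_pos: [0.5058, 0.106, 0.064]
tcp_rot: [1.334, 1.123, -1.334]
wrist_force: [-0.4, 0.8, 4.7]
width: 0.157
```

The collar is seated, with about 5.5 N at the same height as when parked. I'm releasing gently.

```bash
python3 -m creep '[[212,[0,0,0],0],[208,[0,0,0],0],[200,[0,0,0],0],[185,[0,0,0],0],[160,[0,0,0],0],[120,[0,0,0],0],[60,[0,0,0],0],[0,[0,0,0],0]]' 20;  python3 -m creep '[[0,[0,0,0],0],[0,[0,0,0],0],[0,[0,0,0],0],[0,[0,0,0],0],[0,[0,0,0],0],[0,[0,0,0],0],[0,[0,0,0],0],[0,[0,0,0],0]]';python3 - <<'E'
from h import *
im,d=read_camera('wrist');cv2.imwrite('pics/w7.png',im)
im,d=read_camera('side');cv2.imwrite('pics/s7.png',cv2.resize(im[230:350,230:350],None,fx=4,fy=4))
E
```

```text
time: 35.88
tool_pos: [0.5055, 0.1059, 0.0636]
tcp_rot: [1.334, 1.123, -1.334]
wrist_force: [-0.1, 0.0, 0.1]
width: 0.783
time: 36.55
tool_pos: [0.5056, 0.1059, 0.0637]
tcp_rot: [1.334, 1.123, -1.334]
wrist_force: [-0.4, -0.8, -0.3]
width: 1.004
```

View pics/w7.png

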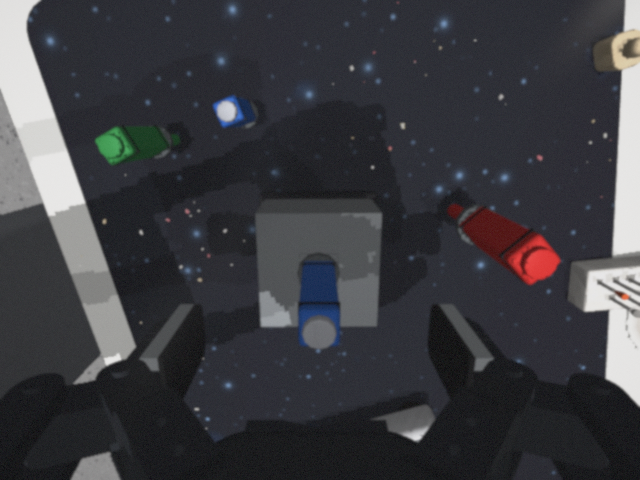

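View pics/s7.png

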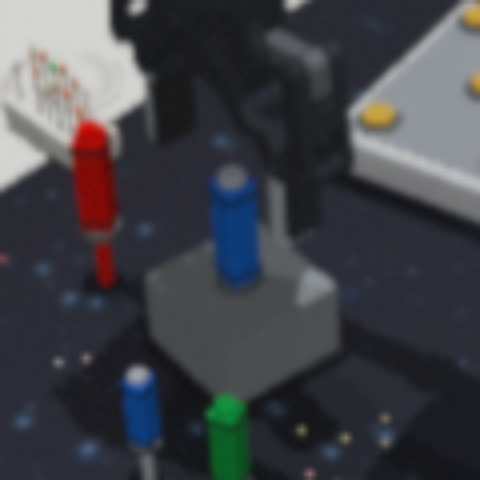

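Released: the handle, with its top at (319,330), sits where it was at first, upright between the open fingers. Next I lift clear and check the stud heights and the bystanders.

```bash
python3 -m creep '[[0,[0,0,10],0],[0,[0,0,20],0],[0,[0,0,35],0],[0,[0,0,35],0],[0,[0,0,35],0],[0,[0,0,20],0],[0,[0,0,0],0],[0,[0,0,0],0]]'
python3 -m creep '[[0,[-20,10,10],0],[0,[-20,20,10],0],[0,[-20,20,0],0],[0,[-10,20,0],0],[0,[0,10,0],0],[0,[0,0,0],0],[0,[0,0,0],0],[0,[0,0,0],0]]'
python3 - <<'E'
from h import *
z0=np.load('top0.npz');c=get_calibration('top')
im,d=read_camera('top');cv2.imwrite('pics/t8.png',im);P=cloud(c,d)
def rep(im,P):
    hsv=cv2.cvtColor(im,cv2.COLOR_BGR2HSV)
    m=((hsv[...,0]>15)&(hsv[...,0]<35)&(hsv[...,1]>110)&(hsv[...,2]>90)).astype(np.uint8)
    n,l,s,ce=cv2.connectedComponentsWithStats(m)
    for i in range(1,n):
        if s[i,4]>40 and 280<ce[i,0]<380 and 220<ce[i,1]<290: print(ce[i].round(),np.median(P[l==i],0).round(4))
    t=(abs(P[...,0]-.505)<.03)&(abs(P[...,1]-.1)<.03)&(P[...,2]>.1)&(P[...,2]<.12);q=P[t]
    print('handle',len(q),q.mean(0).round(4) if len(q) else '')
rep(z0['im'],cloud(c,z0['d']));rep(im,P)
df=abs(im.astype(int)-z0['im']).max(2);print('bystander diff max',df[170:310,400:480].max(), df[150:175,165:185].max())
print(read_state()['wrist_force'])
E
```

```text
time: 37.32
tool_pos: [0.5069, 0.1061, 0.2214]
tcp_rot: [1.337, 1.121, -1.33]
wrist_force: [-1.2, -0.2, -1.1]
width: 0.998
time: 37.98
tool_pos: [0.4357, 0.1852, 0.2378]
tcp_rot: [1.332, 1.123, -1.336]
wrist_force: [-0.0, -0.5, 0.5]
width: 0.998
[353. 229.] [ 0.5626 -0.1492  0.042 ]
[295. 237.] [ 0.5458 -0.0425  0.0405]
[327. 252.] [ 0.519  -0.1019  0.0416]
[358. 268.] [ 0.491  -0.1599  0.0402]
[300. 275.] [ 0.4757 -0.0534  0.044 ]
handle 98 [0.5045 0.1016 0.1067]
[353. 229.] [ 0.5626 -0.1492  0.0419]
[295. 237.] [ 0.5457 -0.0426  0.041 ]
[327. 252.] [ 0.5191 -0.1018  0.042 ]
[358. 268.] [ 0.491  -0.1595  0.0403]
[300. 275.] [ 0.4758 -0.0533  0.0385]
handle 93 [0.5046 0.1025 0.1067]
bystander diff max 16 13
[ 0.11264383 -0.5192713   0.52716595]
```

View pics/t8.png

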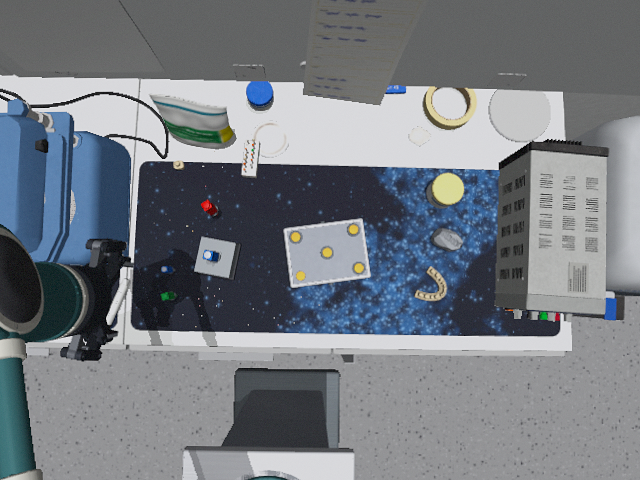

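The near-left stud's top at (300,275) went from 44.0 to 38.5 mm, the probe at (211,256) is back as it stood, and the bystanders are unchanged. I'm handing in.

```bash
python3 -c "
from workcell import *
print(read_state()['wrist_force']);print(finish_job())"
```

```text
[ 0.11264383 -0.5192713   0.52716595]
the job is handed in; nothing more can be done
None
```

The near-left stud (rest_4) was the high one. I pressed it home with the blue probe, put the probe back in its stand and let go. The job was handed in at about 38 s, and no verdict was reported.

- **Finding the stud:** I felt contact only on the near-left and centre studs; the centre one was about 1.9 mm lower. At the other three I stopped 1.4–1.8 mm below the near-left contact height without touching. At the far-left stud I stopped about 1.4 mm below, just short of the 1.5 mm margin. The top camera's depth picture also put the near-left stud highest.
- **Pressing it:** The stud slid at about 5 N for roughly 5 mm. The force then rose to about 13 N with almost no further travel.
- **Last checks:**
  - The camera depth of that stud's top went from 44.0 to 38.5 mm. That 5.5 mm drop is slightly more than the 5 mm stroke, which I put down to depth noise.
  - The probe stands upright in the bore; its height is unchanged and its position is within about 1 mm of where it started.
  - The putty key, pot and die look unchanged in the top picture.
  - The gripper is open, about 0.1 m to the side of the probe and above it, and touching nothing.

No check failed. The top camera's positions were about 1 mm off in x and 3 mm in y compared with the wrist camera, so I corrected the stud positions for that.

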